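# Re-rack the tools in mirror order

### The job

Move the four tools from the blue rack to the empty green rack in reverse order, so that a pupil sitting across the desk finds them in the order you see now: as seen from the robot, the tool that is leftmost in the blue rack at the start goes in the rightmost lane of the green rack, the second from the left goes second from the right, and so on. Lay each tool down flat along its own lane, centred on the lane's dark strip and lying between the pegs, and let go of it.

Things in the scene. Friction and masses are not known exactly. Their poses are not given: they have to be found in the camera images.
- blue_rack: blue rack, full at the start, fixed: plate x -87..40, y -132..132 mm, top 8 mm above the desk. Origin at desk level; x points away from the robot, y left (turned up to 0.14 rad). Four lanes along x, centre lines at y = 93, 31, -31, -93 mm, each with a dark strip 30 mm wide. Pegs 8 mm thick, 12 mm tall over the plate at y = 0, +-62, +-124 mm, in two rows x = -58 and 30 mm.
- green_rack: green rack, empty at the start, behind or in front of the blue one and just like it but without tags, fixed: plate x -87..40, y -132..132 mm, top 8 mm above the desk. Origin at desk level, x away from the robot, y left (turned up to 0.14 rad). Lane centre lines at y = 93, 31, -31, -93 mm, with dark strips 30 mm wide; pegs as on the blue rack.
- driver_stubby_grip (a point): short screwdriver with a clear, red-sided handle, 98 mm long, handle 30 mm across, 28 mm tall, lying flat. The point is the handle's middle, 14 mm above what it lies on, at the start 19 mm in front of the rack's origin; y runs along the tool to the handle's end (30 mm off, toward the robot; the tip is 68 mm the other way), z up.
- driver_grey_grip (a point): small screwdriver, silver and black handle, thin blade, 136 mm long, handle 23 mm across, 21 mm tall, lying flat. The point is on the handle, 10.5 mm above what it lies on, at the start 26 mm in front of the rack's origin; y runs along the tool to the handle's end (42 mm off, toward the robot; the tip is 94 mm the other way), z up.
- marker_grip (a point): white felt marker with a dark cap, 135 mm long, 13 mm across, 12 mm tall, lying flat. The point is on its axis, 6 mm above what it lies on, at the start 16 mm in front of the rack's origin; y runs along the marker toward the robot (its ends are 51 mm off that way and 84 mm the other way), z up.
- tweezers_grip (a point): rigid steel tweezers, 125 mm long, 12 mm across, 9 mm tall, lying flat. The point is their middle, 4.5 mm above what they lie on, at the start level with the rack's origin in x; y runs along the tweezers toward the robot, z up.
- tag_driver_stubby: small fixed red tag, 24 x 12 x 3 mm, on the blue rack's front edge, before the lane where the short red screwdriver lies at the start; it stays there and keeps the memory of the starting order. Origin at the centre of its underside, 77 mm in front of the rack's origin.
- tag_driver_grey: small fixed yellow tag, 24 x 12 x 3 mm, on the blue rack's front edge, before the lane where the silver and black screwdriver lies at the start; it stays there and keeps the memory of the starting order. Origin at the centre of its underside, 77 mm in front of the rack's origin.
- tag_marker: small fixed white tag, 24 x 12 x 3 mm, on the blue rack's front edge, before the lane where the marker lies at the start; it stays there and keeps the memory of the starting order. Origin at the centre of its underside, 77 mm in front of the rack's origin.
- tag_tweezers: small fixed black tag, 24 x 12 x 3 mm, on the blue rack's front edge, before the lane where the tweezers lies at the start; it stays there and keeps the memory of the starting order. Origin at the centre of its underside, 77 mm in front of the rack's origin.

How it is judged:
By the outcome, as a careful person would: the job done as asked, in the order asked, and still so for the second after the job is handed in, with the robot touching nothing.
It also fails if it takes over 106 s, if anything falls off the work surface, if the arm or the gripper's body presses on something with over 40 N, if the wrist force passes 120 N, or if a joint passes its speed limit or range.

### The arm

A 6-joint arm with a two-finger parallel gripper is mounted at the origin on a cart in front of the work surface, level with it; the furniture and walls round the work are solid. World frame = base frame: x ahead of the robot, y to its left, z up, the work surface at z = 0. Lengths are in mm, angles in rad, forces in N, time in s.
With the tool pointing down it reaches from about 350 to 775 mm from the base axis. Payload 7.3 kg.
Tool frame: the origin (TCP) lies at the very end of the fingers, on their centre line; the grasp point (between the pads) lies 19 mm behind it; z points along the fingers, y is the line along which they close (so a half turn about z gives the same grasp; the last joint's range is limited). The gripper opens to 92 mm and grips with 3 to 60 N. Pads are 19 mm wide; open, the fingers measure 130 mm over their backs; the gripper's body (75 mm by 190 mm) begins 47 mm behind the grasp point.
Start: joints at [-1.443, 0.342, 1.524, -0, 1.275, -0.146], TCP at [141.978, -505.457, 226.741] pointing down, gripper open.
Joint ranges: [-2.53, 2.53], [-0.77, 2.02], [0.04, 2.7], [-1, 4.14], [0.28, 2.66], [-3.11, 3.11]. Speed limits (rad/s): [2.57, 2.57, 3.14, 3.14, 3.14, 3.14].

### API

Orientations are given as [roll, pitch, yaw] about the fixed x, y, z axes, in that order (R = Rz(yaw) Ry(pitch) Rx(roll)).
In Python, from plant import bot gives the robot as it stands.
- The arm moves only by the tool jog_arm, never from a script. Its argument "targets" is a list of rows, each an object with "xyz": the shift along the tool's x, y, z as a fraction of full scale, a list of three; "spin": the turn about the tool's z as a fraction of full scale. In form: [{"xyz": [x, y, z], "spin": spin}, ...]. A call has exactly 10 rows; each row shifts and turns the commanded pose from where the row before left it, along the tool's axes as they then stand; what a row does not reach is not made up. Full scale, the value 1, is 80 mm for a shift and 0.1 rad for a turn. A row lasts 1/8 s, in which the tool goes at most 62.5 mm and 10.7 degrees, less where a joint would pass 70% of its speed; a pose out of reach is approached as far as the arm can. A call with a number of a shift or a turn outside -1 to 1 is refused whole. A call with a gripper value outside its range is refused whole. "gripper" is the opening in per cent of the stroke, from 0 (shut) to 100 (fully open), set as the call begins (left out, the last holds). The fingers move at their own pace and stop on an object; the grip force is fixed at half the most. Time passes only in rows, so rows that do not move let the fingers close, or fill a call up. It gives the time, the measured TCP pose, the force, the opening and the grip force at its end, in the units of the state.
- bot.get_obs(): the state, without advancing time (a new reading comes with each control period).
- bot.capture(name): name is "scene" or "side" or "wrist"; returns the picture (400x640x3 uint8, blue, green, red); there is no depth.
- bot.get_calibration(name): a dict with "vfov" (degrees; the focal length in pixels is half the picture's height over the tangent of half this angle, whatever the lens; pixels are square), "cx", "cy" (the principal point, pixels), "eye" and "rotation" of the camera in the world. Camera axes: x right, y down, z forward; pixel columns grow to the right and rows downward; lengths in mm; the calibration is good to about 2 mm. A picture is of the moment at which its call begins: read the wrist's pose just before it. get_calibration takes no time and is no camera call; for the wrist camera it gives the pose at the moment of the call.
- bot.close_job(): hands the job in; it is judged then, once.
The state is a dict: "time": time; "joint_positions": joint angles; "dq": joint speeds; "tau": joint torques, N m; "tool_pos": TCP position; "tcp_rot": TCP orientation; "contact_force": force on the tool from outside, world axes, zero at the start; "moment": the same for the moment, N m; "grip_width": finger opening in mm; "finger_force": force on a finger pad.
Only numpy, scipy, OpenCV 4.12 (cv2) and the standard library are available. Lean on these libraries where they do the work, as an engineer would, in place of code of your own. Each camera call takes 0.05 s, during which the arm holds its last target. There are 200 camera calls.

## Working session

There is one attempt and no reset: what is moved stays moved. The work goes in short steps, Python scripts to look and compute and a tool call to move; the robot and the scene stay as the last step left them, time stands still between calls to the robot, and variables do not carry over. Pictures are saved under pics/ and viewed, at most 14 in all, crops included, and the job is handed in when it is done.

Besides the shell and the picture viewer there is one more tool, called as name([rows], argument=value, ...), one row to a line, values as JSON. jog_arm: Moves the arm, as the interface text tells. Shift numbers are shares of 80 mm and turn numbers shares of 0.1 rad, none past 1 either way. Its arguments: {"type":"object","properties":{"targets":{"type":"array","items":{"type":"object","properties":{"xyz":{"type":"array","items":{"type":"number"}},"spin":{"type":"number"}}}},"gripper":{"type":"number"}},"required":["targets"]}

```bash
ls; mkdir -p pics
python3 - <<'E'
from plant import bot
import cv2
o=bot.get_obs(); print({k:o[k] for k in('time','tool_pos','tcp_rot','grip_width')})
for n in('scene','side'):
    cv2.imwrite(f'pics/{n}0.png',bot.capture(n)); print(n,bot.get_calibration(n))
print(bot.get_calibration('wrist'))
E
```

```text
pics
{'time': 0.0, 'tool_pos': array([ 141.92328417, -505.01028452,  226.05381178]), 'tcp_rot': array([-3.14005427e+00, -2.17748265e-04,  2.73791933e-01]), 'grip_width': 91.56622815174893}
scene {'vfov': 42.43775323434843, 'cx': 323.6581648005808, 'cy': 204.38554419018837, 'eye': array([-32.14360502, 502.41117554, 510.20493391]), 'rotation': array([-2.12126418,  0.00351812, -2.27738208])}
side {'vfov': 48.78930707976816, 'cx': 320.28037632696413, 'cy': 203.05315257403424, 'eye': array([ 254.45126174, -595.69860203,  655.02231932]), 'rotation': array([-2.28744378,  0.02059263, -0.42346132])}
{'vfov': 62.97782743489324, 'cx': 319.46661874072237, 'cy': 196.52144900437105, 'eye': array([ 214.27566157, -484.44717259,  383.41822199]), 'rotation': array([ 2.85787843e+00,  1.94565925e-03, -1.29676636e+00])}
```

View pics/scene0.png

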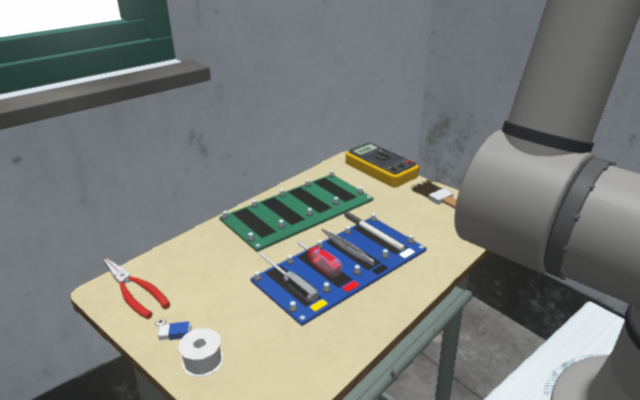

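View pics/side0.png

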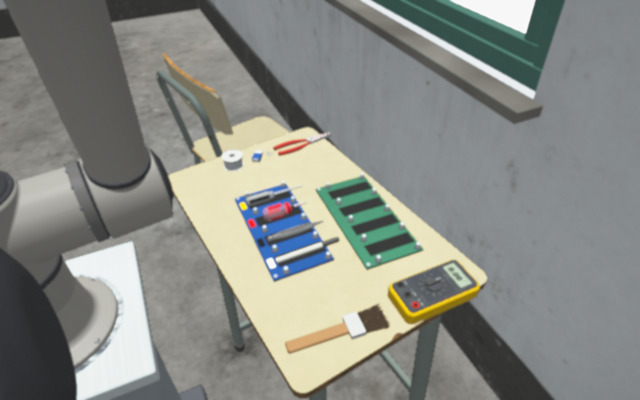

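The robot-left-to-right order is grey (yellow tag), stubby (red), tweezers (black), marker (white). The scene picture has blue at ~(335,270) and green at ~(297,208), so green lies behind blue.

```bash
cat > h.py <<'E'
import numpy as np, cv2
from scipy.spatial.transform import Rotation as R
from plant import bot
def P(c,z):  # homography: plane (x,y) at height z -> pixel
    f=200/np.tan(np.radians(c['vfov']/2)); K=np.array([[f,0,c['cx']],[0,f,c['cy']],[0,0,1]])
    M=R.from_euler('xyz',c['rotation']).as_matrix().T; e=np.array(c['eye'])
    return K@np.column_stack([M[:,0],M[:,1],M@(np.array([0,0,z])-e)])
X0,Y0,S=250,-300,2.  # top-down: col=(300-y)*S, row=(X1-x)*S
def top(img,c,z,x1=800,y1=300,S=1.,size=(600,500)):
    A=np.array([[0,-1/S,x1],[-1/S,0,y1],[0,0,1]])  # (col,row)->(x,y)
    return cv2.warpPerspective(img,P(c,z)@A,size,flags=cv2.INTER_LINEAR|cv2.WARP_INVERSE_MAP)
def racks(img,c,x1=800,y1=300,S=2.,size=(1200,1000)):
    t=top(img,c,8,x1,y1,S,size); h=cv2.cvtColor(t,cv2.COLOR_BGR2HSV); r={}
    for n,lo,hi in(('blue',(105,120,40),(125,255,255)),('green',(60,80,40),(95,255,255))):
        m=cv2.morphologyEx(cv2.inRange(h,lo,hi),cv2.MORPH_OPEN,np.ones((3,3)))
        m=cv2.morphologyEx(m,cv2.MORPH_CLOSE,np.ones((81,81)))
        cs=[k for k in cv2.findContours(m,0,2)[0] if 15000<cv2.contourArea(k)/S**2*1 <60000]
        for k in cs:
            b=cv2.boxPoints(cv2.minAreaRect(k)); w=np.column_stack([x1-b[:,1]/S,y1-b[:,0]/S])
            d=[w[1]-w[0],w[2]-w[1]]; L=max(d,key=np.linalg.norm); s=min(d,key=np.linalg.norm)
            L=L*np.sign(L[1]); a=np.arctan2(-L[0],L[1]); u=np.array([np.cos(a),np.sin(a)])
            o=w.mean(0)+23.5*u
            print(n,'origin',o.round(1),'yaw',round(a,4),'size',np.linalg.norm(L).round(1),np.linalg.norm(s).round(1)); r[n]=(o,a)
    return t,r
E
python3 - <<'E'
from h import *
for n in('scene','side'):
    racks(cv2.imread(f'pics/{n}0.png'),bot.get_calibration(n))
E
```

```text
blue origin [462.5  65.5] yaw 0.0 size 261.0 126.0
green origin [636.8  14.4] yaw -0.0345 size 261.5 126.8
blue origin [464.  55.] yaw 0.0 size 259.0 122.0
green origin [638.7   3.6] yaw -0.033 size 259.1 122.4
```

jog_arm([
  {"xyz": [0, 0, 0], "spin": 0.92},
  {"xyz": [0, 0, 0], "spin": 0.91},
  {"xyz": [0, 0, 0], "spin": 0.91},
  {"xyz": [0.39, -0.64, 0], "spin": 0},
  {"xyz": [0.39, -0.64, 0], "spin": 0},
  {"xyz": [0.39, -0.64, 0], "spin": 0},
  {"xyz": [0.39, -0.64, 0], "spin": 0},
  {"xyz": [0.39, -0.64, 0], "spin": 0},
  {"xyz": [0.39, -0.64, 0], "spin": 0},
  {"xyz": [0.39, -0.64, 0], "spin": 0},
])

```text
time: 1.35
tool_pos: [361.0, -145.3, 226.7]
tcp_rot: [3.141, -0.0, -0.001]
contact_force: [0.5, -1.5, 1.0]
grip_width: 91.6
finger_force: 0.0
```

jog_arm([
  {"xyz": [0.39, -0.64, -0.3], "spin": 0},
  {"xyz": [0.39, -0.64, -0.3], "spin": 0},
  {"xyz": [0.39, -0.64, -0.3], "spin": 0},
  {"xyz": [0.2, -0.5, -0.3], "spin": 0},
  {"xyz": [0, 0, 0], "spin": 0},
  {"xyz": [0, 0, 0], "spin": 0},
  {"xyz": [0, 0, 0], "spin": 0},
  {"xyz": [0, 0, 0], "spin": 0},
  {"xyz": [0, 0, 0], "spin": 0},
  {"xyz": [0, 0, 0], "spin": 0},
])

```text
time: 2.6
tool_pos: [467.0, 41.2, 320.3]
tcp_rot: [3.142, 0.0, -0.001]
contact_force: [-0.3, -0.1, 0.5]
grip_width: 92.3
finger_force: 0.0
```

Run:
```python
from h import *
o=bot.get_obs(); print(o['time'],o['tool_pos'],o['tcp_rot'])
c=bot.get_calibration('wrist'); im=bot.capture('wrist'); cv2.imwrite('pics/w1.png',im); print(c['eye'],c['rotation'])
np.save('c1.npy',c,allow_pickle=True)
t,r=racks(im,c); cv2.imwrite('pics/t1.png',top(im,c,8,800,250,1.4,(700,600)))
```

```text
2.6 [467.00130827  41.2433031  320.343998  ] [ 3.14151447e+00  4.20255983e-05 -7.72746554e-04]
[542.16553907  41.53410814 477.62434517] [ 2.85745498e+00  7.03160485e-04 -1.57133146e+00]
blue origin [466.1  60.7] yaw 0.0023 size 260.5 124.3
green origin [635.9   9.4] yaw -0.0294 size 260.7 115.1
```

View pics/w1.png

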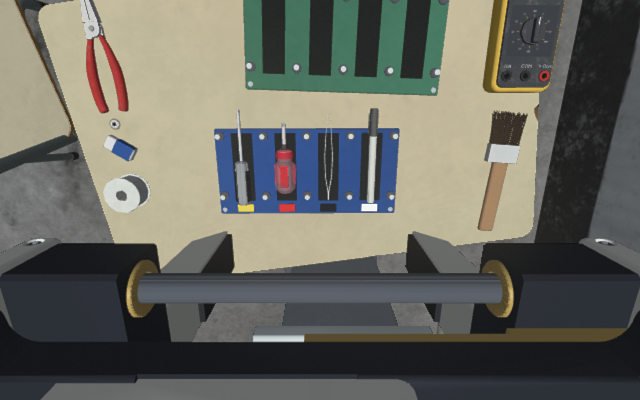

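View pics/t1.png

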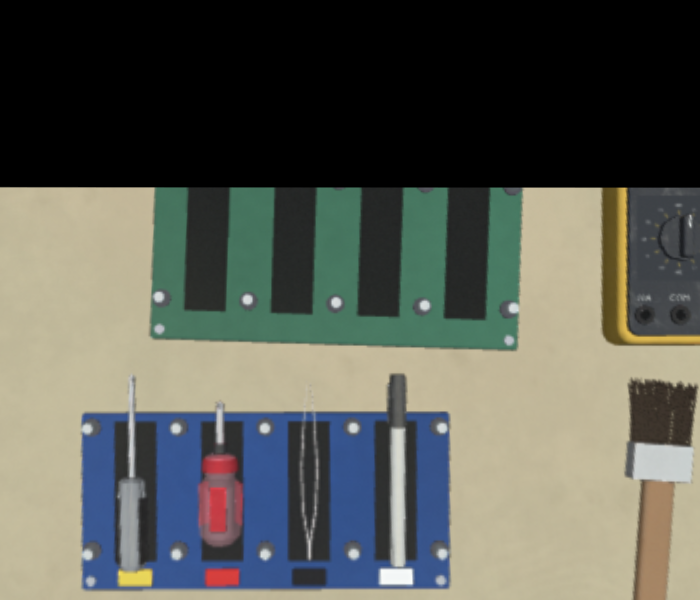

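Top view: blue lanes hold grey (col 131), stubby (220), tweezers (310) and marker (398), all centred in their lanes. The green rack's near edge is at row ~340, with its far end cropped. I'll go above the grey driver first.

jog_arm([
  {"xyz": [-0.056, -0.235, 0.54], "spin": 0},
  {"xyz": [-0.056, -0.235, 0.54], "spin": 0},
  {"xyz": [-0.056, -0.235, 0.54], "spin": 0},
  {"xyz": [-0.056, -0.235, 0.54], "spin": 0},
  {"xyz": [-0.056, -0.235, 0.54], "spin": 0},
  {"xyz": [-0.056, -0.235, 0.54], "spin": 0},
  {"xyz": [0, 0, 0], "spin": 0},
  {"xyz": [0, 0, 0], "spin": 0},
  {"xyz": [0, 0, 0], "spin": 0},
  {"xyz": [0, 0, 0], "spin": 0},
], gripper=45)

```text
time: 3.9
tool_pos: [441.2, 154.0, 62.4]
tcp_rot: [-3.141, -0.003, -0.001]
contact_force: [0.4, -0.1, -0.2]
grip_width: 41.3
finger_force: 0.0
```

Run:
```python
from h import *
o=bot.get_obs(); print(o['time'],o['tool_pos'],o['tcp_rot'],o['grip_width'])
im=bot.capture('wrist'); cv2.imwrite('pics/w2.png',im)
c=bot.get_calibration('wrist'); racks(im,c)
```

```text
3.9 [441.16482043 153.98758472  62.41301946] [-3.14126618e+00 -2.59494394e-03 -9.67258508e-04] 41.34747227160163
blue origin [474.2  61.3] yaw 0.0035 size 260.3 108.1
```

View pics/w2.png

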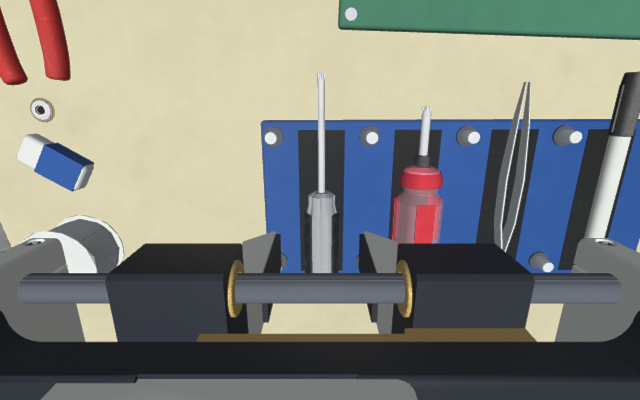

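The fingers straddle the grey handle (cols 280–362, handle at 321). Descending, then grip and lift.

jog_arm([
  {"xyz": [0, 0, 0.2], "spin": 0},
  {"xyz": [0, 0, 0.2], "spin": 0},
  {"xyz": [0, 0, 0.15], "spin": 0},
  {"xyz": [0, 0, 0.085], "spin": 0},
  {"xyz": [0, 0, 0], "spin": 0},
  {"xyz": [0, 0, 0], "spin": 0},
  {"xyz": [0, 0, 0], "spin": 0},
  {"xyz": [0, 0, 0], "spin": 0},
  {"xyz": [0, 0, 0], "spin": 0},
  {"xyz": [0, 0, 0], "spin": 0},
])

```text
time: 5.2
tool_pos: [440.2, 154.3, 10.4]
tcp_rot: [3.142, -0.0, -0.0]
contact_force: [-0.4, -0.2, -0.7]
grip_width: 41.1
finger_force: 0.0
```

jog_arm([
  {"xyz": [0, 0, 0], "spin": 0},
  {"xyz": [0, 0, 0], "spin": 0},
  {"xyz": [0, 0, 0], "spin": 0},
  {"xyz": [0, 0, 0], "spin": 0},
  {"xyz": [0, 0, 0], "spin": 0},
  {"xyz": [0, 0, 0], "spin": 0},
  {"xyz": [0, 0, 0], "spin": 0},
  {"xyz": [0, 0, -0.2], "spin": 0},
  {"xyz": [0, 0, -0.3], "spin": 0},
  {"xyz": [0, 0, -0.4], "spin": 0},
], gripper=0)

```text
time: 6.45
tool_pos: [439.6, 154.2, 82.6]
tcp_rot: [3.141, 0.002, -0.0]
contact_force: [-0.3, 0.4, -0.4]
grip_width: 19.4
finger_force: 30.0
```

jog_arm([
  {"xyz": [0.307, 0.423, 0], "spin": 0},
  {"xyz": [0.307, 0.423, 0], "spin": 0},
  {"xyz": [0.307, 0.423, 0], "spin": 0},
  {"xyz": [0.307, 0.423, 0], "spin": 0},
  {"xyz": [0.307, 0.423, 0], "spin": 0},
  {"xyz": [0.307, 0.423, 0], "spin": 0},
  {"xyz": [0.307, 0.423, 0], "spin": 0},
  {"xyz": [0, 0, 0], "spin": 0.31},
  {"xyz": [0, 0, 0], "spin": 0},
  {"xyz": [0, 0, 0], "spin": 0},
])

```text
time: 7.7
tool_pos: [611.4, -81.5, 82.3]
tcp_rot: [-3.141, 0.001, -0.03]
contact_force: [-0.1, -0.4, -0.9]
grip_width: 18.7
finger_force: 30.0
```

Run:
```python
from h import *
o=bot.get_obs(); print(o['time'],o['tool_pos'],o['tcp_rot'],o['grip_width'])
c=bot.get_calibration('wrist'); im=bot.capture('wrist'); cv2.imwrite('pics/w3.png',im)
racks(im,c); cv2.imwrite('pics/t3.png',top(im,c,8,720,200,2,(760,420)))
```

```text
7.7 [611.38208736 -81.46107714  82.29269232] [-3.14129292e+00  9.36853159e-04 -2.97646586e-02] 18.720297163837056
green origin [643.    8.2] yaw -0.0316 size 260.4 122.5
```

View pics/t3.png

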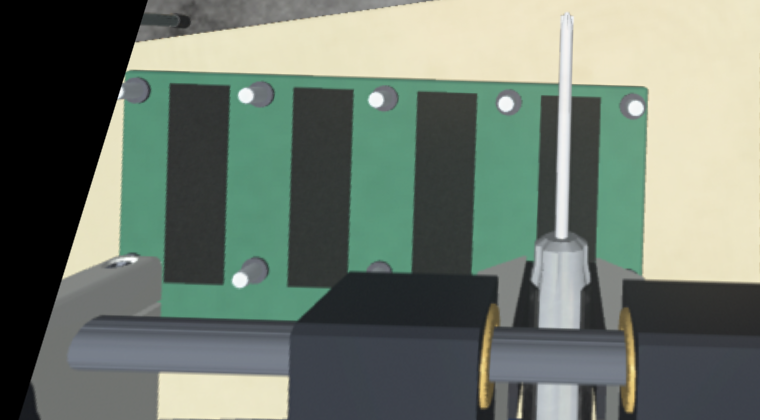

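Green strip for the rightmost lane is at col 571 (y ≈ -85.5 at x = 671), and the held tool is about 1.5 mm left of it. I'll nudge and lower.

jog_arm([
  {"xyz": [0, 0.02, 0.25], "spin": 0},
  {"xyz": [0, 0, 0.25], "spin": 0},
  {"xyz": [0, 0, 0.2], "spin": 0},
  {"xyz": [0, 0, 0.12], "spin": 0},
  {"xyz": [0, 0, 0.05], "spin": 0},
  {"xyz": [0, 0, 0.02], "spin": 0},
  {"xyz": [0, 0, 0], "spin": 0},
  {"xyz": [0, 0, 0], "spin": 0},
  {"xyz": [0, 0, 0], "spin": 0},
  {"xyz": [0, 0, 0], "spin": 0},
])

```text
time: 9.0
tool_pos: [612.1, -84.2, 11.3]
tcp_rot: [3.141, -0.0, -0.031]
contact_force: [0.7, 0.5, -0.9]
grip_width: 19.4
finger_force: 30.0
```

jog_arm([
  {"xyz": [0, 0, 0], "spin": 0},
  {"xyz": [0, 0, 0], "spin": 0},
  {"xyz": [0, 0, 0], "spin": 0},
  {"xyz": [0, 0, 0], "spin": 0},
  {"xyz": [0, 0, 0], "spin": 0},
  {"xyz": [0, 0, -0.1], "spin": 0},
  {"xyz": [0, 0, -0.2], "spin": 0},
  {"xyz": [0, 0, -0.3], "spin": 0},
  {"xyz": [0, 0, -0.3], "spin": 0},
  {"xyz": [0, 0, 0], "spin": 0},
], gripper=45)

```text
time: 10.25
tool_pos: [613.7, -84.6, 86.4]
tcp_rot: [3.14, -0.006, -0.031]
contact_force: [-0.0, 0.1, -0.3]
grip_width: 41.5
finger_force: 0.0
```

Run:
```python
from h import *
o=bot.get_obs(); print(o['time'],o['tool_pos'],o['tcp_rot'],o['grip_width'])
c=bot.get_calibration('wrist'); im=bot.capture('wrist')
cv2.imwrite('pics/t4.png',top(im,c,8,720,200,2,(760,420)))
```

```text
10.25 [613.69368886 -84.60979931  86.35501977] [ 3.14019198 -0.00565715 -0.0311632 ] 41.46487156162358
```

View pics/t4.png

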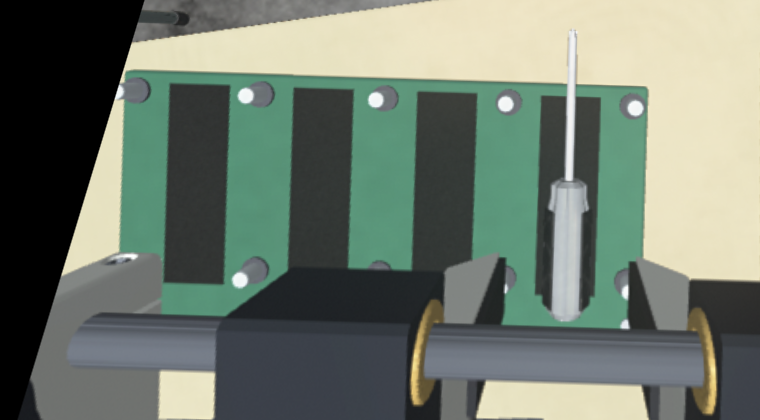

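Grey is centred in the rightmost lane (handle col 568, strip ~567). Next, the stubby driver.

jog_arm([
  {"xyz": [0, 0, 0], "spin": -0.31},
  {"xyz": [-0.344, -0.367, 0], "spin": 0},
  {"xyz": [-0.344, -0.367, 0], "spin": 0},
  {"xyz": [-0.344, -0.367, 0], "spin": 0},
  {"xyz": [-0.344, -0.367, 0], "spin": 0},
  {"xyz": [-0.344, -0.367, 0], "spin": 0},
  {"xyz": [-0.344, -0.367, 0], "spin": 0},
  {"xyz": [0, 0, 0], "spin": 0},
  {"xyz": [0, 0, 0], "spin": 0},
  {"xyz": [0, 0, 0], "spin": 0},
], gripper=50)

```text
time: 11.55
tool_pos: [447.7, 91.4, 83.0]
tcp_rot: [3.141, -0.0, -0.001]
contact_force: [-0.4, -0.2, -0.5]
grip_width: 45.9
finger_force: 0.0
```

Run:
```python
from h import *
o=bot.get_obs(); print(o['time'],o['tool_pos'],o['tcp_rot'],o['grip_width'])
im=bot.capture('wrist'); cv2.imwrite('pics/w5.png',im[100:])
```

```text
11.55 [447.68752918  91.38144242  82.97164691] [ 3.14140696e+00 -2.13449426e-04 -8.02628472e-04] 45.886040224508356
```

View pics/w5.png

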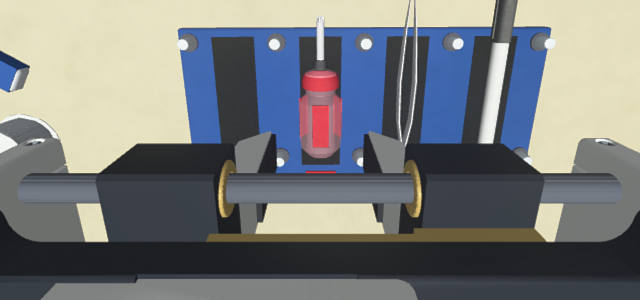

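Stubby (col 320) is centred between the fingers, and the tweezers are clear.

jog_arm([
  {"xyz": [0, 0, 0.3], "spin": 0},
  {"xyz": [0, 0, 0.25], "spin": 0},
  {"xyz": [0, 0, 0.2], "spin": 0},
  {"xyz": [0, 0, 0.1], "spin": 0},
  {"xyz": [0, 0, 0.04], "spin": 0},
  {"xyz": [0, 0, 0], "spin": 0},
  {"xyz": [0, 0, 0], "spin": 0},
  {"xyz": [0, 0, 0], "spin": 0},
  {"xyz": [0, 0, 0], "spin": 0},
  {"xyz": [0, 0, 0], "spin": 0},
])

```text
time: 12.85
tool_pos: [447.0, 92.0, 12.1]
tcp_rot: [3.142, -0.0, -0.0]
contact_force: [-0.5, -0.2, 0.1]
grip_width: 45.8
finger_force: 0.0
```

jog_arm([
  {"xyz": [0, 0, 0], "spin": 0},
  {"xyz": [0, 0, 0], "spin": 0},
  {"xyz": [0, 0, 0], "spin": 0},
  {"xyz": [0, 0, 0], "spin": 0},
  {"xyz": [0, 0, 0], "spin": 0},
  {"xyz": [0, 0, 0], "spin": 0},
  {"xyz": [0, 0, 0], "spin": 0},
  {"xyz": [0, 0, -0.2], "spin": 0},
  {"xyz": [0, 0, -0.3], "spin": 0},
  {"xyz": [0, 0, -0.4], "spin": 0},
], gripper=0)

```text
time: 14.1
tool_pos: [446.3, 92.0, 84.2]
tcp_rot: [3.141, 0.002, -0.0]
contact_force: [1.3, 0.1, -0.0]
grip_width: 26.2
finger_force: 30.0
```

jog_arm([
  {"xyz": [0.362, 0.237, 0], "spin": 0},
  {"xyz": [0.362, 0.237, 0], "spin": 0},
  {"xyz": [0.362, 0.237, 0], "spin": 0},
  {"xyz": [0.362, 0.237, 0], "spin": 0},
  {"xyz": [0.362, 0.237, 0], "spin": 0},
  {"xyz": [0.362, 0.237, 0], "spin": 0},
  {"xyz": [0, 0, 0], "spin": 0.31},
  {"xyz": [0, 0, 0], "spin": 0},
  {"xyz": [0, 0, 0], "spin": 0},
  {"xyz": [0, 0, 0], "spin": 0},
])

```text
time: 15.35
tool_pos: [620.2, -21.2, 84.2]
tcp_rot: [3.142, 0.0, -0.03]
contact_force: [-0.3, 0.5, -0.2]
grip_width: 26.1
finger_force: 30.0
```

Lower by 0.9 (the same as the lift), then release and lift.

jog_arm([
  {"xyz": [0, 0.005, 0.3], "spin": 0},
  {"xyz": [0, 0, 0.25], "spin": 0},
  {"xyz": [0, 0, 0.18], "spin": 0},
  {"xyz": [0, 0, 0.1], "spin": 0},
  {"xyz": [0, 0, 0.05], "spin": 0},
  {"xyz": [0, 0, 0.02], "spin": 0},
  {"xyz": [0, 0, 0], "spin": 0},
  {"xyz": [0, 0, 0], "spin": 0},
  {"xyz": [0, 0, 0], "spin": 0},
  {"xyz": [0, 0, 0], "spin": 0},
])

```text
time: 16.6
tool_pos: [620.7, -22.2, 12.1]
tcp_rot: [3.141, -0.0, -0.031]
contact_force: [-0.7, 0.0, -0.5]
grip_width: 26.1
finger_force: 30.0
```

jog_arm([
  {"xyz": [0, 0, 0], "spin": 0},
  {"xyz": [0, 0, 0], "spin": 0},
  {"xyz": [0, 0, 0], "spin": 0},
  {"xyz": [0, 0, 0], "spin": 0},
  {"xyz": [0, 0, 0], "spin": 0},
  {"xyz": [0, 0, -0.1], "spin": 0},
  {"xyz": [0, 0, -0.2], "spin": 0},
  {"xyz": [0, 0, -0.3], "spin": 0},
  {"xyz": [0, 0, -0.3], "spin": 0},
  {"xyz": [0, 0, 0], "spin": 0},
], gripper=48)

```text
time: 17.85
tool_pos: [622.4, -22.4, 87.1]
tcp_rot: [3.141, -0.006, -0.031]
contact_force: [-0.0, -0.2, 0.1]
grip_width: 44.0
finger_force: 0.0
```

Run:
```python
from h import *
o=bot.get_obs(); print(o['time'],o['tool_pos'],o['tcp_rot'],o['grip_width'])
c=bot.get_calibration('wrist'); im=bot.capture('wrist')
cv2.imwrite('pics/t6.png',top(im,c,8,720,200,2,(760,420)))
```

```text
17.85 [622.37314223 -22.43061129  87.14717015] [ 3.14076211 -0.00577144 -0.03111957] 44.04599069984997
```

View pics/t6.png

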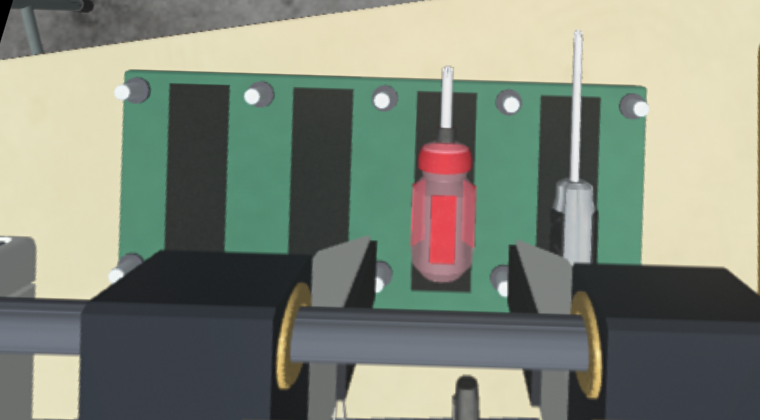

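Stubby is centred in its strip (col 444). Next, the tweezers.

jog_arm([
  {"xyz": [0, 0, 0], "spin": -0.31},
  {"xyz": [-0.388, -0.13, 0], "spin": 0},
  {"xyz": [-0.388, -0.13, 0], "spin": 0},
  {"xyz": [-0.388, -0.13, 0], "spin": 0},
  {"xyz": [-0.388, -0.13, 0], "spin": 0},
  {"xyz": [-0.388, -0.13, 0], "spin": 0},
  {"xyz": [0, 0, 0], "spin": 0},
  {"xyz": [0, 0, 0], "spin": 0},
  {"xyz": [0, 0, 0], "spin": 0},
  {"xyz": [0, 0, 0], "spin": 0},
], gripper=35)

```text
time: 19.15
tool_pos: [466.0, 29.6, 83.8]
tcp_rot: [3.141, -0.0, -0.0]
contact_force: [0.2, -0.3, -0.7]
grip_width: 32.0
finger_force: 0.0
```

Run:
```python
from h import *
o=bot.get_obs(); print(o['time'],o['tool_pos'],o['tcp_rot'],o['grip_width'])
im=bot.capture('wrist'); cv2.imwrite('pics/w7.png',im[100:])
```

```text
19.15 [466.01726096  29.58386507  83.78816961] [ 3.14146379e+00 -6.34851658e-05 -3.59336006e-04] 32.01310089661438
```

View pics/w7.png

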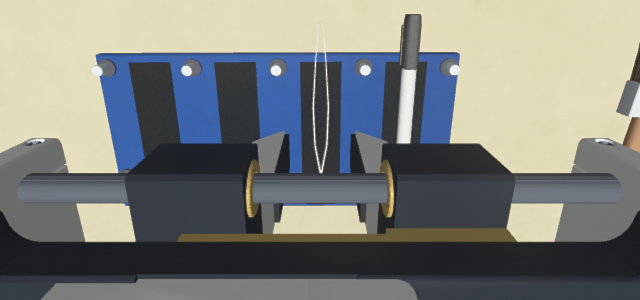

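jog_arm([
  {"xyz": [0, 0, 0.3], "spin": 0},
  {"xyz": [0, 0, 0.25], "spin": 0},
  {"xyz": [0, 0, 0.2], "spin": 0},
  {"xyz": [0, 0, 0.1], "spin": 0},
  {"xyz": [0, 0, 0.05], "spin": 0},
  {"xyz": [0, 0, 0.02], "spin": 0},
  {"xyz": [0, 0, 0], "spin": 0},
  {"xyz": [0, 0, 0], "spin": 0},
  {"xyz": [0, 0, 0], "spin": 0},
  {"xyz": [0, 0, 0], "spin": 0},
])

```text
time: 20.45
tool_pos: [465.6, 29.8, 10.5]
tcp_rot: [3.141, -0.0, -0.0]
contact_force: [0.7, 0.2, 0.3]
grip_width: 31.9
finger_force: 0.0
```

jog_arm([
  {"xyz": [0, 0, 0], "spin": 0},
  {"xyz": [0, 0, 0], "spin": 0},
  {"xyz": [0, 0, 0], "spin": 0},
  {"xyz": [0, 0, 0], "spin": 0},
  {"xyz": [0, 0, 0], "spin": 0},
  {"xyz": [0, 0, 0], "spin": 0},
  {"xyz": [0, 0, 0], "spin": 0},
  {"xyz": [0, 0, -0.2], "spin": 0},
  {"xyz": [0, 0, -0.3], "spin": 0},
  {"xyz": [0, 0, -0.4], "spin": 0},
], gripper=0)

```text
time: 21.7
tool_pos: [464.9, 29.9, 82.6]
tcp_rot: [-3.141, 0.002, -0.0]
contact_force: [-0.0, -0.3, 0.3]
grip_width: 11.1
finger_force: 30.0
```

jog_arm([
  {"xyz": [0.367, -0.021, 0], "spin": 0},
  {"xyz": [0.367, -0.021, 0], "spin": 0},
  {"xyz": [0.367, -0.021, 0], "spin": 0},
  {"xyz": [0.367, -0.021, 0], "spin": 0},
  {"xyz": [0.367, -0.021, 0], "spin": 0},
  {"xyz": [0.367, -0.021, 0], "spin": 0},
  {"xyz": [0, 0, 0], "spin": 0.31},
  {"xyz": [0, 0, 0], "spin": 0},
  {"xyz": [0, 0, 0], "spin": 0},
  {"xyz": [0, 0, 0], "spin": 0},
])

```text
time: 22.95
tool_pos: [641.2, 39.9, 82.7]
tcp_rot: [3.141, 0.0, -0.031]
contact_force: [1.0, -0.3, 0.3]
grip_width: 10.9
finger_force: 30.0
```

jog_arm([
  {"xyz": [0, 0, 0.3], "spin": 0},
  {"xyz": [0, 0, 0.25], "spin": 0},
  {"xyz": [0, 0, 0.18], "spin": 0},
  {"xyz": [0, 0, 0.1], "spin": 0},
  {"xyz": [0, 0, 0.05], "spin": 0},
  {"xyz": [0, 0, 0.02], "spin": 0},
  {"xyz": [0, 0, 0], "spin": 0},
  {"xyz": [0, 0, 0], "spin": 0},
  {"xyz": [0, 0, 0], "spin": 0},
  {"xyz": [0, 0, 0], "spin": 0},
])

```text
time: 24.2
tool_pos: [641.7, 39.9, 10.5]
tcp_rot: [3.141, -0.0, -0.031]
contact_force: [0.4, -1.0, 0.1]
grip_width: 11.1
finger_force: 30.0
```

jog_arm([
  {"xyz": [0, 0, 0], "spin": 0},
  {"xyz": [0, 0, 0], "spin": 0},
  {"xyz": [0, 0, 0], "spin": 0},
  {"xyz": [0, 0, 0], "spin": 0},
  {"xyz": [0, 0, 0], "spin": 0},
  {"xyz": [0, 0, -0.1], "spin": 0},
  {"xyz": [0, 0, -0.2], "spin": 0},
  {"xyz": [0, 0, -0.3], "spin": 0},
  {"xyz": [0, 0, -0.3], "spin": 0},
  {"xyz": [0, 0, 0], "spin": 0},
], gripper=35)

```text
time: 25.45
tool_pos: [643.4, 39.8, 85.6]
tcp_rot: [3.141, -0.006, -0.031]
contact_force: [-0.6, -1.0, 0.0]
grip_width: 32.2
finger_force: 0.0
```

Run:
```python
from h import *
o=bot.get_obs(); print(o['time'],o['tool_pos'],o['tcp_rot'],o['grip_width'])
c=bot.get_calibration('wrist'); im=bot.capture('wrist')
cv2.imwrite('pics/t8.png',top(im,c,8,720,200,2,(760,420)))
```

```text
25.45 [643.38594761  39.83465289  85.60381359] [ 3.14137207 -0.00593064 -0.03115229] 32.22273742990631
```

View pics/t8.png

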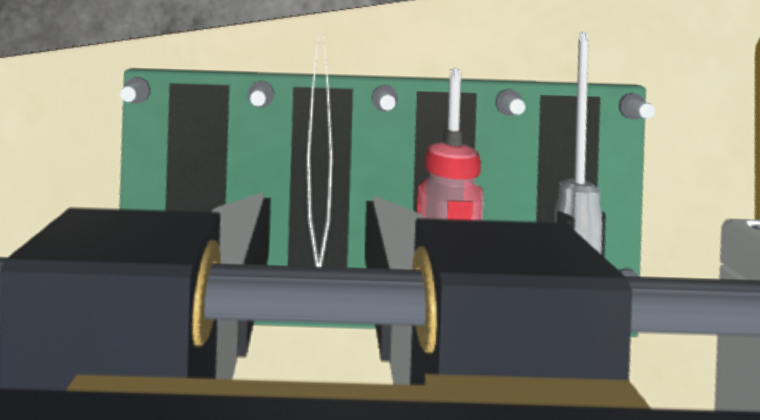

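Tweezers are centred in their strip (col 320). Last, the marker.

jog_arm([
  {"xyz": [0, 0, 0], "spin": -0.31},
  {"xyz": [-0.4, 0.152, 0], "spin": 0},
  {"xyz": [-0.4, 0.152, 0], "spin": 0},
  {"xyz": [-0.4, 0.152, 0], "spin": 0},
  {"xyz": [-0.4, 0.152, 0], "spin": 0},
  {"xyz": [-0.4, 0.152, 0], "spin": 0},
  {"xyz": [-0.4, 0.152, 0], "spin": 0},
  {"xyz": [0, 0, 0], "spin": 0},
  {"xyz": [0, 0, 0], "spin": 0},
  {"xyz": [0, 0, 0], "spin": 0},
])

```text
time: 26.75
tool_pos: [450.5, -32.9, 82.2]
tcp_rot: [3.141, -0.0, 0.001]
contact_force: [-0.4, 1.1, -0.2]
grip_width: 32.3
finger_force: 0.0
```

jog_arm([
  {"xyz": [0, 0, 0.3], "spin": 0},
  {"xyz": [0, 0, 0.25], "spin": 0},
  {"xyz": [0, 0, 0.2], "spin": 0},
  {"xyz": [0, 0, 0.1], "spin": 0},
  {"xyz": [0, 0, 0.05], "spin": 0},
  {"xyz": [0, 0, 0], "spin": 0},
  {"xyz": [0, 0, 0], "spin": 0},
  {"xyz": [0, 0, 0], "spin": 0},
  {"xyz": [0, 0, 0], "spin": 0},
  {"xyz": [0, 0, 0], "spin": 0},
])

```text
time: 28.0
tool_pos: [449.7, -33.1, 10.5]
tcp_rot: [3.141, -0.0, -0.0]
contact_force: [-0.5, -0.5, 1.1]
grip_width: 32.1
finger_force: 0.0
```

jog_arm([
  {"xyz": [0, 0, 0], "spin": 0},
  {"xyz": [0, 0, 0], "spin": 0},
  {"xyz": [0, 0, 0], "spin": 0},
  {"xyz": [0, 0, 0], "spin": 0},
  {"xyz": [0, 0, 0], "spin": 0},
  {"xyz": [0, 0, 0], "spin": 0},
  {"xyz": [0, 0, 0], "spin": 0},
  {"xyz": [0, 0, -0.2], "spin": 0},
  {"xyz": [0, 0, -0.3], "spin": 0},
  {"xyz": [0, 0, -0.4], "spin": 0},
], gripper=0)

```text
time: 29.25
tool_pos: [449.0, -32.9, 82.6]
tcp_rot: [-3.141, 0.002, -0.0]
contact_force: [0.5, -0.6, -1.1]
grip_width: 10.4
finger_force: 30.0
```

jog_arm([
  {"xyz": [0.37, -0.282, 0], "spin": 0},
  {"xyz": [0.37, -0.282, 0], "spin": 0},
  {"xyz": [0.37, -0.282, 0], "spin": 0},
  {"xyz": [0.37, -0.282, 0], "spin": 0},
  {"xyz": [0.37, -0.282, 0], "spin": 0},
  {"xyz": [0.37, -0.282, 0], "spin": 0},
  {"xyz": [0, 0, 0], "spin": 0.31},
  {"xyz": [0, 0, 0], "spin": 0},
  {"xyz": [0, 0, 0], "spin": 0},
  {"xyz": [0, 0, 0], "spin": 0},
])

```text
time: 30.5
tool_pos: [626.9, 101.7, 82.6]
tcp_rot: [3.141, 0.0, -0.032]
contact_force: [-0.3, 0.1, -0.3]
grip_width: 10.5
finger_force: 30.0
```

jog_arm([
  {"xyz": [0, 0, 0.3], "spin": 0},
  {"xyz": [0, 0, 0.25], "spin": 0},
  {"xyz": [0, 0, 0.18], "spin": 0},
  {"xyz": [0, 0, 0.1], "spin": 0},
  {"xyz": [0, 0, 0.05], "spin": 0},
  {"xyz": [0, 0, 0.02], "spin": 0},
  {"xyz": [0, 0, 0], "spin": 0},
  {"xyz": [0, 0, 0], "spin": 0},
  {"xyz": [0, 0, 0], "spin": 0},
  {"xyz": [0, 0, 0], "spin": 0},
])

```text
time: 31.75
tool_pos: [627.3, 102.3, 10.5]
tcp_rot: [3.142, -0.0, -0.031]
contact_force: [0.2, -0.4, -0.5]
grip_width: 10.5
finger_force: 30.0
```

jog_arm([
  {"xyz": [0, 0, 0], "spin": 0},
  {"xyz": [0, 0, 0], "spin": 0},
  {"xyz": [0, 0, 0], "spin": 0},
  {"xyz": [0, 0, 0], "spin": 0},
  {"xyz": [0, 0, 0], "spin": 0},
  {"xyz": [0, 0, -0.1], "spin": 0},
  {"xyz": [0, 0, -0.2], "spin": 0},
  {"xyz": [0, 0, -0.3], "spin": 0},
  {"xyz": [0, 0, -0.3], "spin": 0},
  {"xyz": [0, 0, 0], "spin": 0},
], gripper=35)

```text
time: 33.0
tool_pos: [629.0, 102.4, 85.6]
tcp_rot: [-3.141, -0.006, -0.031]
contact_force: [-0.0, 0.3, 0.1]
grip_width: 32.1
finger_force: 0.0
```

jog_arm([
  {"xyz": [-0.3, 0.25, -0.5], "spin": 0},
  {"xyz": [-0.3, 0.25, -0.5], "spin": 0},
  {"xyz": [-0.3, 0.25, -0.5], "spin": 0},
  {"xyz": [-0.3, 0.25, -0.5], "spin": 0},
  {"xyz": [-0.3, 0.2, -0.5], "spin": 0},
  {"xyz": [0, 0, 0], "spin": 0},
  {"xyz": [0, 0, 0], "spin": 0},
  {"xyz": [0, 0, 0], "spin": 0},
  {"xyz": [0, 0, 0], "spin": 0},
  {"xyz": [0, 0, 0], "spin": 0},
])

```text
time: 34.25
tool_pos: [504.4, 10.3, 281.7]
tcp_rot: [-3.142, 0.001, -0.031]
contact_force: [0.0, -0.1, 0.3]
grip_width: 32.5
finger_force: 0.0
```

Run:
```python
from h import *
o=bot.get_obs(); print(o['time'],o['tool_pos'],o['tcp_rot'],o['grip_width'])
c=bot.get_calibration('wrist'); im=bot.capture('wrist')
cv2.imwrite('pics/t9.png',top(im,c,8,750,200,2,(760,500)))
```

```text
34.25 [504.35757044  10.31917489 281.67195704] [-3.14153382e+00  1.24463644e-03 -3.07899762e-02] 32.543911370992596
```

View pics/t9.png

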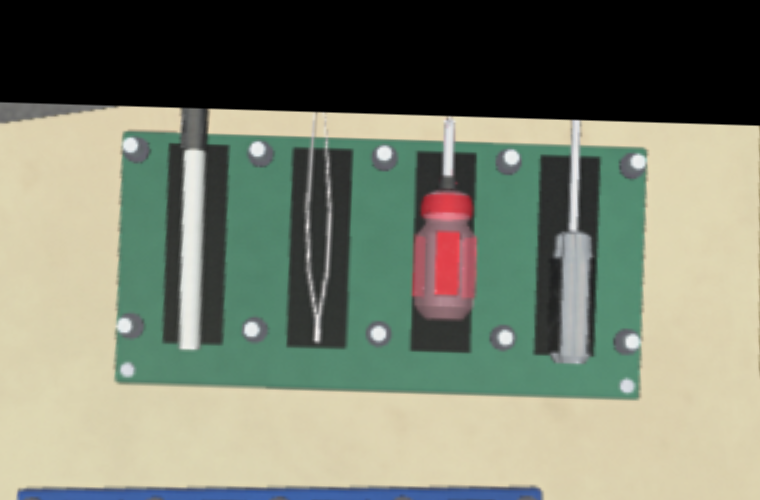

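All four tools lie in the lanes in reverse order, centred: marker col 192, tweezers 318, stubby 446, grey 572. The apparent offsets fit parallax.

```bash
python3 -c "
from plant import bot
print(bot.close_job())"
```

```text
the job is handed in; nothing more can be done
None
```

The four tools now lie in the green rack in reverse order (from the robot's left: marker, tweezers, stubby driver, grey driver), each flat, centred to within about 2 mm and released, and the job was handed in at about 34 s; the hand-in returned no verdict.

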